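Load a vibration sensor into its calibration nest

TASK

Take the steel vibration sensor with the yellow ring out of the rack and load it into the bore of the calibration nest, sensing face down. A sprung contact pin sticks out of the wall just inside the mouth and gives way only sideways, not downwards: tip the sensor so that its lower edge goes in first beside the pin, push the pin back sideways with it, then straighten the sensor and slide it gently all the way down until it rests on the bottom and holds the sprung probe there down, feeling your way and never forcing it. Leave it there released and upright, with the blue-ringed sensor still standing in the rack.

Things in the scene. Friction and masses are not known exactly. Their poses are not given: they have to be found in the camera images.
- sensor_yellow: The sensor to load: upright stainless cylinder, diameter 24 mm, 80 mm long, 0.1 to 0.2 kg, yellow ring 72 to 78 mm above its lower (sensing) face, 1.2 mm chamfer round that face; a threaded connector, 12 mm wide and 12 mm high, on top. Origin: centre of the lower face; z points to the connector. Starts in either outer well of the rack, 58 mm of the cylinder showing. Grip 50 to 70 mm above its face.
- sensor_blue: The same sensor with a blue ring; stands in the rack's other outer well and stays there. Origin and axes alike.
- rack: Black plastic rack, fixed, 54 x 176 x 36 mm (x, y, z). Origin: centre of its underside on the bench, z up. Three round wells, 27.5 mm wide and 22 mm deep (floors 14 mm above the bench), at y = -60, 0 and +60 mm; the middle one is empty.
- nest: Calibration nest, fixed: plate 100 x 84 mm (x, y) on feet, top 16 mm above the bench; on it an aluminium collar, diameter 48 mm, top 58 mm above the bench, with an upright bore 25 mm wide (1 mm of play, sharp rim). The collar is clamped by hand in slots: its axis may stand up to 2.5 mm off the plate's centre in x and in y. Origin: centre of the plate's underside on the bench, z up.
- nest_mouth (a point): Point over the plate's centre, level with the collar's top face: the bore's mouth is centred here but for the collar's offset (up to 2.5 mm in x and in y). Axes as those of the nest: -x points to the contact pin, whose brass sleeve ends 41 mm out on that side, no higher than 61 mm; on the +x side a socket block 35 mm high, 35 to 49 mm out.
- contact (a joint): How far the contact pin is pushed back towards the nest's -x, in m: 0 free, 0.004 flush with the bore's wall, 0.0055 at most. A level copper cylinder of 4 mm diameter, flat end, 1.5 to 5.5 mm below the mouth; free, its end stands 4 mm into the bore, 8.5 mm from the axis. Spring: 2 N free, 4 N flush. It gives only sideways; from above it is rigid and stops the sensor.
- probe (a joint): How far the thin sprung probe in the middle of the bore's flat bottom is pressed down, in m: 0 free, standing 3 mm above the bottom; 0.003 when the sensor rests on the bottom. Spring: 1 to 2 N. The bottom is the face of a depth stop that is set by hand, 24 to 34 mm below the mouth; it is rigid.
Not all that is in view belongs to the job. Leave any orange look-alike of the sensor_blue alone.

How it is judged:
By the outcome, as a careful person would: the job done as asked, in the order asked, and still so for the second after the job is handed in, with the robot touching nothing.
It also fails if it takes over 67 s, if anything falls off the work surface, if the arm or the gripper's body presses on something with over 40 N, if the wrist force passes 120 N, or if a joint passes its speed limit or range.

ROBOT

A 6-joint arm with a two-finger parallel gripper is mounted at the origin on a cart in front of the work surface, level with it; the furniture and walls round the work are solid. World frame = base frame: x ahead of the robot, y to its left, z up, the work surface at z = 0. Lengths are in m, angles in rad, forces in N, time in s.
With the tool pointing down it reaches from about 0.35 to 0.975 m from the base axis. Payload 4.9 kg.
Tool frame: the origin (TCP) lies midway between the tips of the shut fingers; the grasp point (between the pads) lies 19 mm behind it; z points along the fingers, y is the line along which they close (so a half turn about z gives the same grasp; the last joint's range is limited). The gripper opens to 85 mm and grips with 20 to 120 N. Pads are 22 mm wide; open, the fingers measure 114 mm over their backs; the gripper's body (76 mm by 85 mm) begins 54 mm behind the grasp point. The pads swing forward as they close: fully open they stand 13 mm farther back than shut.
Start: joints at [1.065, 0.053, 1.613, -0, 1.476, -0.119], TCP at [0.236, 0.579, 0.231] pointing down, gripper open.
Joint ranges: [-3.01, 3.01], [-1.01, 2.22], [0.06, 2.58], [-1.02, 4.17], [0.09, 2.62], [-3.14, 3.14]. Speed limits (rad/s): [2.57, 2.57, 3.14, 3.14, 3.14, 3.14].

INTERFACE

Orientations are given as a 3x3 rotation matrix whose columns are the frame's x, y, z axes.
In Python, from rig import manip gives the robot as it stands.
- The arm moves only by the tool drive_tool, never from a script. Its argument "commands" is a list of rows, each a list of 2 entries, a list of its own where there are three numbers: the shift along the tool's x, y, z in units of 30 mm (1.0 is 30 mm), then the turn about the tool's z in units of 10 degrees (1.0 is 10 degrees). A call has 1 to 20 rows; each row is the pose to reach, as a shift and turn from the pose commanded when the call began, along the tool's axes at that moment; what a row does not reach only later rows make up. A row lasts 1/8 s, in which the tool goes at most 62.5 mm and 10.7 degrees, less where a joint would pass 70% of its speed; a pose out of reach is approached as far as the arm can. A call with a gripper value outside its range is refused whole. "grip" is the gripper command: -1 is shut, 1 is fully open, values between are in proportion, set as the call begins (left out, the last holds). The fingers move at their own pace and stop on an object; "grip_force" is the grip in N (left out, the last holds). Time passes only in rows, so rows that repeat a pose let the fingers close. It gives the time, the measured TCP pose, the force, the opening and the grip force at its end, in the units of the state.
- manip.get_state(): the state, without advancing time (a new reading comes with each control period).
- manip.snapshot(name): name is "scene" or "side" or "wrist"; returns the picture (400x640x3 uint8, blue, green, red); there is no depth.
- manip.get_calibration(name): a dict with "fx", "fy", "cx", "cy" (pixels), "view" (4x4, takes a point from world to camera coordinates); the wrist camera has in their place "T_tool_cam" (4x4, takes a point from camera to tool coordinates, whose origin is the TCP and whose axes are the flange's). Camera axes: x right, y down, z forward; pixel columns grow to the right and rows downward; lengths in m; the calibration is good to about 2 mm. A picture is of the moment at which its call begins: read the wrist's pose just before it. get_calibration takes no time and is no camera call.
- manip.finish_job(): hands the job in; it is judged then, once.
Trained networks look in the newest picture that a camera, given by its name, has taken for a name from the list of things; names that differ only in an ending like _2 or _b are one class to them, and where a whole thing is asked for, a point or a joint stands for the part that bears it (a point fixed in the world has none). Each returns a list of dicts, best first, with "score" (0 to 1); they miss things now and then, are a little off and sometimes report something else, mostly with a low value. They report only what shows in the picture. A call takes as long as a camera call. They do not tell look-alikes from the thing itself.
- manip.look_for(camera, label): "point" ([column, row] as shares, 0 to 1, of the picture: columns of its width, rows of its height, amid what is visible of it).
- manip.landmark_of(camera, label): "point" ([column, row] as shares, 0 to 1, of the picture: columns of its width, rows of its height: a listed point, or the origin of a listed thing).
The state is a dict: "time_s": time; "q": joint angles; "joint_velocities": joint speeds; "effort": joint torques, N m; "eef_pos": TCP position; "tcp_rot": TCP orientation; "wrist_force": force on the tool from outside, world axes, zero at the start; "wrist_torque": the same for the moment, N m; "finger_gap": finger opening in m; "grasp_force": force on a finger pad.
Only numpy, scipy, OpenCV 4.12 (cv2) and the standard library are available. Lean on these libraries where they do the work, as an engineer would, in place of code of your own. Each camera call takes 0.05 s, during which the arm holds its last target. There are 200 camera calls.

## Working session

There is one attempt and no reset: what is moved stays moved. The work goes in short steps, Python scripts to look and compute and a tool call to move; the robot and the scene stay as the last step left them, time stands still between calls to the robot, and variables do not carry over. Pictures are saved under pics/ and viewed, at most 10 in all, crops included, and the job is handed in when it is done.

Besides the shell and the picture viewer there is one more tool, called by a JSON object that holds its "api" and its "payload", one argument or row to a line. drive_tool: Moves the arm, as the interface text tells. Its arguments: {"type":"object","properties":{"commands":{"type":"array","items":{"type":"array"}},"grip":{"type":"number"},"grip_force":{"type":"number"}},"required":["commands"]}

```bash
mkdir -p pics; cat > h.py <<'E'
import numpy as np, cv2
from rig import manip
def cam(n,s=None):
    c=manip.get_calibration(n)
    K=np.array([[c['fx'],0,c['cx']],[0,c['fy'],c['cy']],[0,0,1.]])
    if 'view' in c: V=np.array(c['view'])
    else:
        s=s or manip.get_state(); T=np.eye(4); T[:3,:3]=s['tcp_rot']; T[:3,3]=s['eef_pos']
        V=np.linalg.inv(T@np.array(c['T_tool_cam']))
    return K,V
def proj(KV,p):
    K,V=KV; q=K@(V[:3,:3]@np.asarray(p,float)+V[:3,3]); return q[:2]/q[2]
def ray(KV,uv):
    K,V=KV; d=V[:3,:3].T@np.linalg.inv(K)@np.array([uv[0],uv[1],1.]); return -V[:3,:3].T@V[:3,3], d/np.linalg.norm(d)
def atz(KV,uv,z):
    o,d=ray(KV,uv); return o+d*(z-o[2])/d[2]
def tri(rs):
    A=sum(np.eye(3)-np.outer(d,d) for o,d in rs); b=sum((np.eye(3)-np.outer(d,d))@o for o,d in rs)
    x=np.linalg.solve(A,b); return x,[np.linalg.norm(np.cross(x-o,d)) for o,d in rs]
E
python3 - <<'E'
from h import *
np.set_printoptions(precision=4,suppress=True)
s=manip.get_state(); print(np.array(s['tcp_rot']),s['eef_pos'],s['wrist_force'],s['finger_gap'],s['time_s'])
ims=[]
for n in('scene','side','wrist'):
    im=manip.snapshot(n); cv2.imwrite(f'pics/{n}0.png',im); ims.append(im)
    print(n,np.array(manip.get_calibration(n).get('T_tool_cam',cam(n)[1])))
    for l in('sensor_yellow','nest','nest_mouth','rack','contact'):
        print(l,[(round(r['point'][0]*640),round(r['point'][1]*400),round(r['score'],2)) for r in manip.landmark_of(n,l)][:3])
E
```

```text
[[-0.9261  0.3772 -0.001 ]
 [ 0.3772  0.9261 -0.0018]
 [ 0.0002 -0.002  -1.    ]] [0.2355 0.5783 0.2301] [-0.1651 -0.267  -0.1293] 0.08547467086018981 0.0
scene [[ 0.6335 -0.7735  0.0212 -0.3152]
 [-0.4736 -0.4092 -0.7799  0.3099]
 [ 0.6119  0.484  -0.6256  0.5966]
 [ 0.      0.      0.      1.    ]]
sensor_yellow [(242, 189, 0.79), (262, 202, 0.68)]
nest [(393, 238, 0.73)]
nest_mouth [(396, 222, 0.93)]
rack [(262, 200, 0.76)]Traceback (most recent call last):
  File "<stdin>", line 9, in <module>
ValueError: it knows: nest, nest_mouth, rack, sensor_blue, sensor_yellow
```

View pics/scene0.png

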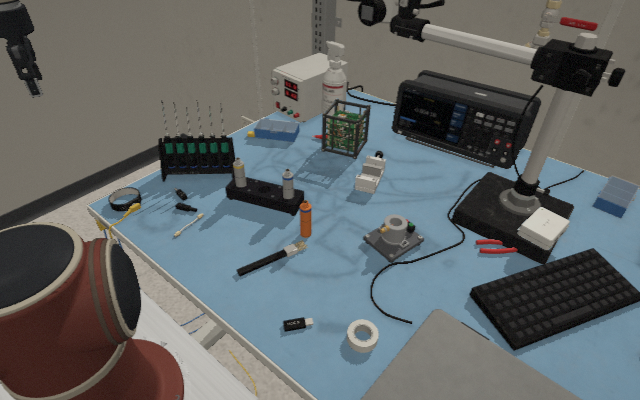

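The scene picture shows the rack at (265,195), with the yellow sensor at the left (240,172) and the blue one at the right (288,184). The orange look-alike is at (306,220) and the nest collar at (396,222).

```bash
python3 - <<'E'
from h import *
np.set_printoptions(precision=4,suppress=True)
D={}
print('T',np.array(manip.get_calibration('wrist')['T_tool_cam']))
for n in('scene','side','wrist'):
    s=manip.get_state(); im=manip.snapshot(n); cv2.imwrite(f'pics/{n}1.png',im); KV=cam(n,s)
    for l in('sensor_yellow','sensor_blue','nest','nest_mouth','rack'):
        r=[(np.array(r['point'])*[640,400],round(r['score'],2)) for r in manip.landmark_of(n,l)][:3]
        print(n,l,r); D[n,l]=[ray(KV,a[0]) for a in r]
for l in('sensor_yellow','sensor_blue','nest','nest_mouth','rack'):
    for a in D['scene',l]:
        for b in D['side',l]: 
            x,e=tri([a,b]); print(l,x,np.round(e,4))
E
```

```text
T [[ 0.0002 -0.9567 -0.2912  0.0738]
 [ 1.      0.0002  0.     -0.0001]
 [ 0.     -0.2912  0.9567 -0.143 ]
 [ 0.      0.      0.      1.    ]]
scene sensor_yellow [(array([242.112, 191.4  ]), 0.87)]
scene sensor_blue [(array([306.496, 236.92 ]), 0.66), (array([287.68, 203.8 ]), 0.49)]
scene nest [(array([392.192, 241.92 ]), 0.97)]
scene nest_mouth [(array([396.672, 222.68 ]), 0.77)]
scene rack []
side sensor_yellow [(array([333.312, 292.6  ]), 0.81)]
side sensor_blue [(array([364.288, 241.   ]), 0.78), (array([330.688, 251.8  ]), 0.67)]
side nest [(array([332.672, 203.68 ]), 0.72)]
side nest_mouth [(array([333.696, 178.08 ]), 0.65)]
side rack [(array([331.2 , 276.88]), 0.65)]
wrist sensor_yellow [(array([163.328, 387.12 ]), 0.38)]
wrist sensor_blue []
wrist nest []
wrist nest_mouth []
wrist rack []
sensor_yellow [0.4652 0.2218 0.0105] [0.0027 0.0027]
sensor_blue [ 0.4502  0.0124 -0.0053] [0.0062 0.0062]
sensor_blue [ 0.5047  0.0405 -0.0427] [0.015 0.015]
sensor_blue [0.4501 0.0756 0.0442] [0.0165 0.0165]
sensor_blue [0.4996 0.1052 0.0132] [0.002 0.002]
nest [ 0.5588 -0.1382 -0.0036] [0.0043 0.0043]
nest_mouth [ 0.5549 -0.1449  0.0646] [0.001 0.001]
```

View pics/side1.png

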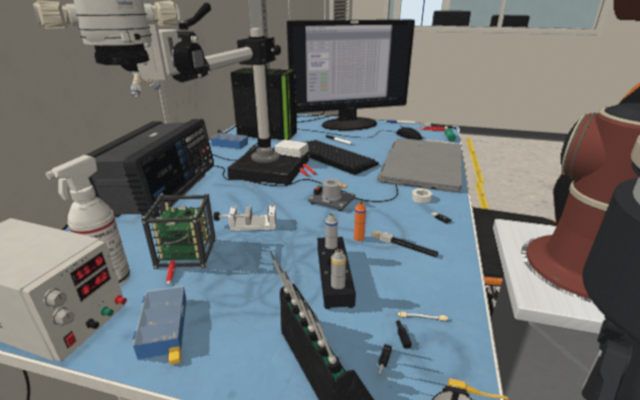

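The side picture shows the yellow sensor at (338,270) nearer the camera, blue at (331,232), orange at (360,222) and the nest at (331,190). A tall drill stand is at (305,340), and I have to check whether it blocks my path.

```bash
python3 - <<'E'
from h import *
np.set_printoptions(precision=4,suppress=True)
S=cam('scene')
for uv in [(163,180),(235,173)]: print('stand base',atz(S,uv,0))
for uv in [(163,100),(216,102)]: print('tips', [atz(S,uv,z) for z in (.1,.15,.2)])
im=cv2.imread('pics/scene1.png')[190:280,340:450]; a=cv2.resize(im,None,fx=5,fy=5,interpolation=cv2.INTER_CUBIC)
cv2.imwrite('pics/nestc.png',a)
print([ (p,proj(cam('side'),p)) for p in [(.4,.4,.15)]])
E
```

```text
stand base [0.3722 0.4158 0.    ]
stand base [0.5099 0.3032 0.    ]
tips [array([0.5264, 0.6078, 0.1   ]), array([0.4741, 0.5106, 0.15  ]), array([0.4219, 0.4135, 0.2   ])]
tips [array([0.6167, 0.488 , 0.1   ]), array([0.5558, 0.4023, 0.15  ]), array([0.4949, 0.3167, 0.2   ])]
[((0.4, 0.4, 0.15), array([355.1207, 311.9812]))]
```

View pics/nestc.png

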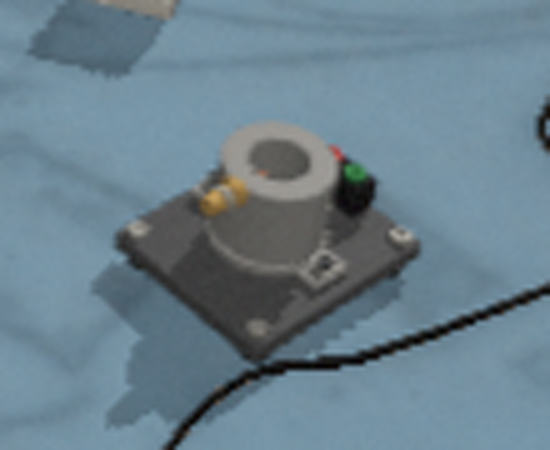

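The picture shows the nest's brass sleeve at crop (222,195), left of the collar centre (280,162). The green and red socket is on the opposite side at (355,185). The plate's near corners are at (120,240), (255,355) and (415,245).

{"api": "drive_tool", "payload": {
  "commands": [
    [[0,0,-1],0],
    [[-0.5,-0.4,-2],0],
    [[-1.7,-1.2,-2],0],
    [[-2.9,-2,-2],0],
    [[-4.1,-2.9,-2],0],
    [[-5.3,-3.7,-2],0],
    [[-6.5,-4.6,-2],0],
    [[-7.7,-5.4,-1.6],0],
    [[-8.9,-6.2,-1.2],0],
    [[-10.1,-7.1,-0.6],0],
    [[-11.1,-7.8,0],0],
    [[-11.57,-8.11,0.5],0],
    [[-11.57,-8.11,0.5],0],
    [[-11.57,-8.11,0.5],0]
  ],
  "grip": 1
}}

```text
time_s: 2.9
eef_pos: [0.4653, 0.2235, 0.217]
tcp_rot: [[-0.927, 0.376, 0.001], [0.376, 0.927, 0.001], [-0.0, 0.001, -1.0]]
wrist_force: [-0.8, 1.1, 0.6]
finger_gap: 0.0854
grasp_force: 0.0
```

```bash
python3 - <<'E'
from h import *
np.set_printoptions(precision=4,suppress=True)
S=cam('scene'); f=lambda c:(c[0]/5+340,c[1]/5+190)
for c in [(120,232),(258,350),(415,238)]: print('corner',atz(S,f(c),.016)[:2])
print('collar',atz(S,f((280,160)),.058)[:2],'sleeve end',atz(S,f((206,205)),.0545)[:2], 'sock',atz(S,f((357,172)),.035)[:2])
s=manip.get_state(); im=manip.snapshot('wrist'); cv2.imwrite('pics/w2.png',im); KV=cam('wrist',s); print(s['time_s'],s['eef_pos'])
for l,z in('sensor_yellow',.014),('sensor_blue',.014),('nest_mouth',.058),('rack',0):
    for r in manip.landmark_of('wrist',l): 
        p=np.array(r['point'])*[640,400]; print(l,p,round(r['score'],2),atz(KV,p,z))
E
```

```text
corner [ 0.5215 -0.0922]
corner [ 0.5025 -0.172 ]
corner [ 0.5997 -0.1891]
collar [ 0.5612 -0.1399] sleeve end [ 0.5223 -0.1296] sock [ 0.5997 -0.1578]
2.9 [0.4653 0.2235 0.217 ]
sensor_yellow [322.368 167.68 ] 0.58 [0.4614 0.2241 0.014 ]
sensor_blue [246.72 233.68] 0.89 [0.5031 0.1058 0.014 ]
sensor_blue [171.392 221.72 ] 0.7 [0.4541 0.0275 0.014 ]
rack [284.416 192.92 ] 0.81 [0.4757 0.1675 0.    ]
```

View pics/w2.png

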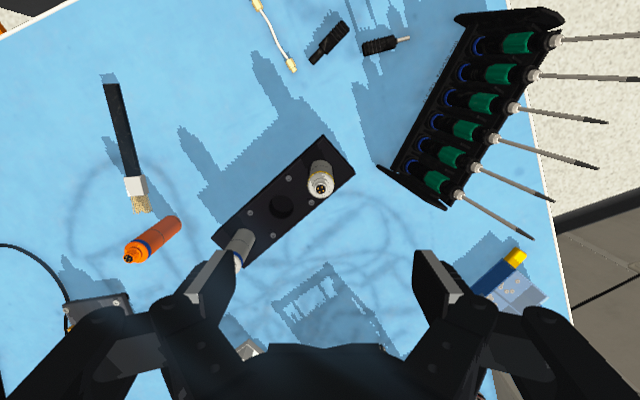

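The wrist picture shows the yellow sensor's connector at (321,187) in the right-hand well, with blue at (236,262) beside the left finger. The middle well is empty at (282,206).

```bash
python3 - <<'E'
from h import *
np.set_printoptions(precision=4,suppress=True)
W=cam('wrist')
print(atz(W,(321,187),.106))
# connector tops
for n in('scene','side'):
    im=cv2.imread(f'pics/{n}1.png'); p={'scene':(222,150),'side':(312,205)}[n]
    c=im[p[1]:p[1]+100,p[0]:p[0]+80]; cv2.imwrite(f'pics/c_{n}.png',cv2.resize(c,None,fx=5,fy=5,interpolation=cv2.INTER_CUBIC))
a=[cv2.imread(f'pics/c_{n}.png') for n in('scene','side')]
b=cv2.resize(cv2.imread('pics/w2.png')[140:220,280:360],(400,400),interpolation=cv2.INTER_CUBIC)
cv2.imwrite('pics/cc.png',cv2.resize(np.hstack([a[0][:400],a[1][:400]]),None,fx=1,fy=1))
R=np.array(manip.get_state()['tcp_rot']); th=np.deg2rad(168.3); print('tool yaw',np.rad2deg(np.arctan2(R[1,0],R[0,0])))
E
```

```text
[0.4597 0.2236 0.106 ]
tool yaw 157.91331718445912
```

View pics/cc.png

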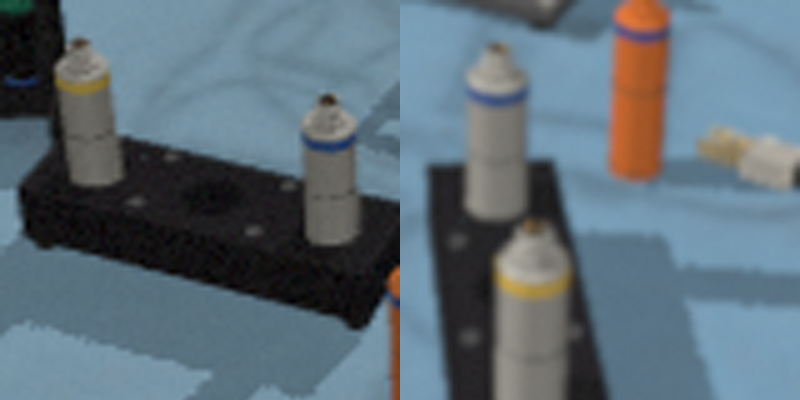

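The crops show the yellow connector's top at scene (238,158.8) and side (338.2,249.8).

```bash
python3 - <<'E'
from h import *
np.set_printoptions(precision=4,suppress=True)
r=[ray(cam('scene'),(238,158.8)),ray(cam('side'),(338.2,249.8)),ray(cam('wrist'),(321,187))]
print(tri(r)); print(tri(r[:2])); print(tri(r[1:]));print(tri([r[0],r[2]]))
R=np.array(manip.get_state()['tcp_rot']); p=manip.get_state()['eef_pos']
print(R.T@(tri(r)[0]-p)/.03)
E
```

```text
(array([0.4608, 0.2216, 0.105 ]), [np.float64(0.001569743487170829), np.float64(0.0011035606286983273), np.float64(0.001989749761477124)])
(array([0.461 , 0.2197, 0.1051]), [np.float64(0.00019064903428148898), np.float64(0.00019064903428154894)])
(array([0.4596, 0.2237, 0.1078]), [np.float64(0.0003625340404590264), np.float64(0.00036253404045890713)])
(array([0.4617, 0.2226, 0.1029]), [np.float64(0.0013806587239504119), np.float64(0.0013806587239503978)])
[ 0.1234 -0.1155  3.7353]
```

{"api": "drive_tool", "payload": {
  "commands": [
    [[0.05,-0.04,0.4],-0.5],
    [[0.1,-0.08,1.2],-1.04],
    [[0.1,-0.08,2.0],-1.04],
    [[0.1,-0.08,2.3],-1.04],
    [[0.1,-0.08,2.3],-1.04],
    [[0.1,-0.08,2.3],-1.04]
  ]
}}

```text
time_s: 3.9
eef_pos: [0.4625, 0.2218, 0.1486]
tcp_rot: [[-0.979, 0.204, 0.002], [0.204, 0.979, 0.001], [-0.002, 0.001, -1.0]]
wrist_force: [-0.3, -0.2, 1.5]
finger_gap: 0.0856
grasp_force: 0.0
```

```bash
python3 - <<'E'
from h import *
np.set_printoptions(precision=4,suppress=True)
s=manip.get_state(); im=manip.snapshot('wrist'); W=cam('wrist',s)
R=np.array(s['tcp_rot']); print(s['time_s'],s['eef_pos'],np.rad2deg(np.arctan2(R[1,0],R[0,0])))
print(proj(W,(.4604,.2225,.106)))
cv2.imwrite('pics/w3.png',cv2.resize(im[100:340,160:480],None,fx=2.5,fy=2.5))
E
```

```text
3.9 [0.4625 0.2218 0.1486] 168.24559059023372
[323.8853 218.8844]
```

View pics/w3.png

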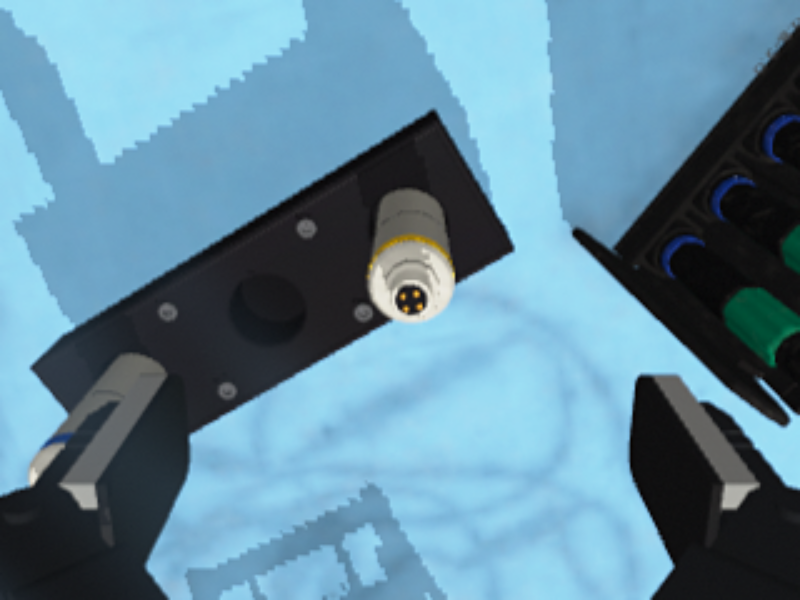

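The connector's top is at (324,219.6), within 1 px of the prediction (323.9,218.9), so the position is good. I'll descend and grip.

{"api": "drive_tool", "payload": {
  "commands": [
    [[0.07,0.01,0.8],0],
    [[0.07,0.01,1.6],0],
    [[0.07,0.01,2.4],0],
    [[0.07,0.01,2.95],0],
    [[0.07,0.01,2.95],0],
    [[0.07,0.01,2.95],0]
  ]
}}

```text
time_s: 4.7
eef_pos: [0.4606, 0.2225, 0.0599]
tcp_rot: [[-0.979, 0.204, 0.002], [0.204, 0.979, 0.001], [-0.002, 0.001, -1.0]]
wrist_force: [0.4, -0.1, 0.9]
finger_gap: 0.0856
grasp_force: 0.0
```

{"api": "drive_tool", "payload": {
  "commands": [
    [[0,0,0],0],
    [[0,0,0],0],
    [[0,0,0],0],
    [[0,0,0],0],
    [[0,0,0],0],
    [[0,0,0],0],
    [[0,0,0],0],
    [[0,0,0],0]
  ],
  "grip": -1,
  "grip_force": 30
}}

```text
time_s: 5.7
eef_pos: [0.46, 0.2223, 0.0591]
tcp_rot: [[-0.979, 0.204, 0.0], [0.204, 0.979, 0.0], [-0.0, 0.0, -1.0]]
wrist_force: [-0.1, 0.7, 3.2]
finger_gap: 0.0229
grasp_force: 30.1
```

{"api": "drive_tool", "payload": {
  "commands": [
    [[0,0,-0.2],0],
    [[0,0,-0.47],0],
    [[0,0,-0.47],0],
    [[0.1,0,-0.47],0],
    [[0.2,0,-0.47],0],
    [[0.3,0,-0.47],0],
    [[0.3,0,-0.47],0]
  ],
  "grip_force": 20
}}

```text
time_s: 6.58
eef_pos: [0.4528, 0.2238, 0.0739]
tcp_rot: [[-0.979, 0.204, 0.005], [0.204, 0.979, -0.0], [-0.005, 0.001, -1.0]]
wrist_force: [5.0, -2.7, -1.5]
finger_gap: 0.0232
grasp_force: 29.3
```

{"api": "drive_tool", "payload": {
  "commands": [
    [[0.1,0,0],0],
    [[0.2,0,0],0],
    [[0.3,0,0],0],
    [[0.4,0,0],0],
    [[0.4,0,0],0]
  ],
  "grip_force": 20
}}

```text
time_s: 7.2
eef_pos: [0.4413, 0.2262, 0.0741]
tcp_rot: [[-0.979, 0.204, 0.006], [0.204, 0.979, -0.001], [-0.006, 0.001, -1.0]]
wrist_force: [5.6, -1.5, 0.7]
finger_gap: 0.0231
grasp_force: 29.5
```

```bash
python3 - <<'E'
from h import *
im1=manip.snapshot('scene'); im2=manip.snapshot('side')
a=cv2.resize(im1[130:230,190:290],(400,400)); b=cv2.resize(im2[205:305,290:390],(400,400))
cv2.imwrite('pics/t1.png',np.hstack([a,b]))
E
```

```text
(no output)
```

View pics/t1.png

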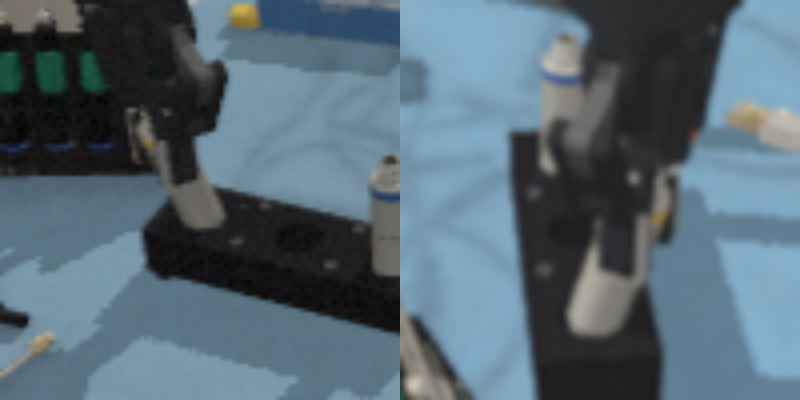

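Both views show the sensor in the grip, tipped about 18° with its top leaning toward tool +x. Before carrying it over, I'll check that the microscope stand is clear.

```bash
python3 - <<'E'
from h import *
np.set_printoptions(precision=3,suppress=True)
S,D=cam('scene'),cam('side')
print('base',atz(S,(515,215),.05),atz(D,(262,155),.05))
for a,b in [((550,60),(262,45)),((372,12),(190,55)),((405,20),(205,20))]: print(tri([ray(S,a),ray(D,b)]))
print(proj(S,(.6,-.15,.35)),proj(D,(.6,-.15,.35)))
E
```

```text
base [ 0.755 -0.319  0.05 ] [ 0.817 -0.287  0.05 ]
(array([ 0.785, -0.27 ,  0.367]), [np.float64(0.0015934655386466105), np.float64(0.00159346553864662)])
(array([0.767, 0.095, 0.385]), [np.float64(0.002595908739953951), np.float64(0.00259590873995405)])
(array([0.767, 0.013, 0.412]), [np.float64(0.029623085225218834), np.float64(0.029623085225218778)])
[437.32  81.56] [317.142  61.547]
```

{"api": "drive_tool", "payload": {
  "commands": [
    [[0,0,-0.8],0],
    [[0,0,-1.8],0],
    [[-0.3,-0.5,-2.8],0],
    [[-0.8,-1.2,-3.6],0],
    [[-1.5,-2.2,-3.9],0],
    [[-2.3,-3.3,-3.9],0],
    [[-3.1,-4.4,-3.9],0],
    [[-3.9,-5.6,-3.9],0],
    [[-4.7,-6.7,-3.9],0],
    [[-5.5,-7.8,-3.9],0],
    [[-6.3,-8.9,-3.9],0],
    [[-7,-10,-3.9],0],
    [[-7.5,-10.7,-3.9],0],
    [[-7.8,-11.1,-3.9],0],
    [[-7.8,-11.1,-3.9],0],
    [[-7.8,-11.1,-3.9],0]
  ],
  "grip_force": 30
}}

```text
time_s: 9.3
eef_pos: [0.6002, -0.1462, 0.1898]
tcp_rot: [[-0.979, 0.203, -0.0], [0.203, 0.979, 0.001], [0.001, 0.001, -1.0]]
wrist_force: [-0.5, -0.6, -1.2]
finger_gap: 0.0233
grasp_force: 30.1
```

```bash
python3 - <<'E'
from h import *
np.set_printoptions(precision=4,suppress=True)
s=manip.get_state(); im=manip.snapshot('wrist'); cv2.imwrite('pics/w5.png',im); W=cam('wrist',s)
print(s['time_s'],s['eef_pos'],s['wrist_force'],proj(W,(.558,-.141,.058)))
cv2.imwrite('pics/w5c.png',cv2.resize(im[60:360,120:520],(800,600),interpolation=cv2.INTER_CUBIC))
for r in manip.landmark_of('wrist','nest_mouth'): p=np.array(r['point'])*[640,400]; print(p,r['score'],atz(W,p,.058))
E
```

```text
9.3 [ 0.6002 -0.1462  0.1898] [-0.4913 -0.5846 -1.19  ] [319.4975 141.4667]
[320.704 140.68 ] 0.76 [ 0.5575 -0.1398  0.058 ]
```

View pics/w5c.png

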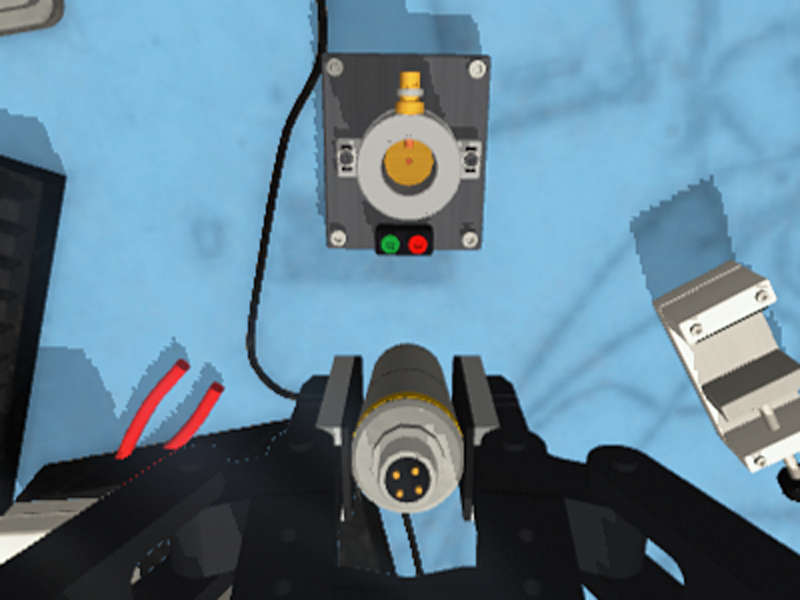

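The picture shows the collar at crop (409,164), with the pin sleeve straight up in the image (tool +x) at (410,85) and the socket below. The tipped sensor shows its connector at (407,478) and its lower end at (406,344). Next I'll fit the bore centre and the tilt.

```bash
cat > fit.py <<'E'
from h import *
from scipy.optimize import least_squares
np.set_printoptions(precision=4,suppress=True)
def tilt(conn_row,low_row,h=.065):
    c=manip.get_calibration('wrist'); T=np.array(c['T_tool_cam']); V=np.linalg.inv(T)
    K=np.array([[c['fx'],0,c['cx']],[0,c['fy'],c['cy']],[0,0,1.]])
    def f(v):
        th,u=v; a=np.array([np.sin(th),0,-np.cos(th)]); e=np.array([np.cos(th),0,np.sin(th)]); P=np.array([u,0,-.019])
        r=lambda p:proj((K,V),p)[1]
        F=P-a*h
        return [r(P+a*(.092-h))-conn_row, min(r(F+.0108*e),r(F+a*.0012+.012*e))-low_row]
    s=least_squares(f,[.3,0],diff_step=1e-4); return np.rad2deg(s.x[0]),s.x[1],s.cost
E
python3 - <<'E'
from fit import *
for h in(.062,.065,.068):print(tilt(299,232,h))
print(tilt(300,232),tilt(299,233))
im=cv2.imread('pics/w5.png'); W=cam('wrist')
g=cv2.resize(im[100:190,280:370],None,fx=4,fy=4,interpolation=cv2.INTER_CUBIC); hsv=cv2.cvtColor(g,cv2.COLOR_BGR2HSV)
m=((hsv[...,1]<40)&(hsv[...,2]>135)).astype(np.uint8)*255
cs,h=cv2.findContours(m,cv2.RETR_CCOMP,cv2.CHAIN_APPROX_NONE)
for c,hh in zip(cs,h[0]):
    if len(c)>150:
        e=cv2.fitEllipse(c); p=np.array(e[0])/4+[280-.375,100-.375]; print('hole' if hh[3]>=0 else 'outer',len(c),p,np.array(e[1])/4,atz(W,p,.058))
cv2.imwrite('pics/m.png',np.hstack([g,cv2.cvtColor(m,cv2.COLOR_GRAY2BGR)]))
E
```

```text
(np.float64(15.651274408137265), np.float64(-0.0022652707243614118), np.float64(4.0389678347315804e-28))
(np.float64(15.180642424975975), np.float64(-0.0032654921296485745), np.float64(4.0389678347315804e-28))
(np.float64(14.706521532075273), np.float64(-0.004321606668818405), np.float64(2.0194839173657902e-27))
(np.float64(14.923722408074644), np.float64(-0.003565468252419758), np.float64(0.0)) (np.float64(15.608007335525562), np.float64(-0.003497882864377382), np.float64(4.0389678347315804e-28))
outer 993 [324.5518 142.4798] [50.0043 66.7642] [ 0.5599 -0.1368  0.058 ]
hole 328 [324.0877 143.1193] [28.4265 29.1429] [ 0.5604 -0.1373  0.058 ]
```

{"api": "drive_tool", "payload": {
  "commands": [
    [[0.3,0.03,0.3],0],
    [[0.7,0.03,1.0],0],
    [[0.93,0.03,1.7],0],
    [[0.93,0.03,2.3],0],
    [[0.93,0.03,2.59],0],
    [[0.93,0.03,2.59],0],
    [[0.93,0.03,2.59],0]
  ]
}}

```text
time_s: 10.28
eef_pos: [0.5741, -0.141, 0.1131]
tcp_rot: [[-0.979, 0.204, 0.001], [0.204, 0.979, -0.001], [-0.002, -0.0, -1.0]]
wrist_force: [-0.7, -0.0, -1.3]
finger_gap: 0.023
grasp_force: 30.1
```

```bash
python3 - <<'E'
from fit import *
c=manip.get_calibration('wrist'); print(c['fx'],c['cx'],c['cy'])
s=manip.get_state(); im=manip.snapshot('wrist'); cv2.imwrite('pics/w6.png',im); W=cam('wrist',s)
print(s['time_s'],s['eef_pos'],s['wrist_force'],proj(W,(.5602,-.137,.058)))
cv2.imwrite('pics/w6c.png',cv2.resize(im[130:330,220:430],(800,600*800//840),interpolation=cv2.INTER_CUBIC))
E
```

```text
302.8477134611097 323.27419368801054 196.8581759183642
10.275 [ 0.5741 -0.141   0.1131] [-0.6917 -0.0048 -1.2872] [325.1377 195.5698]
```

View pics/w6c.png

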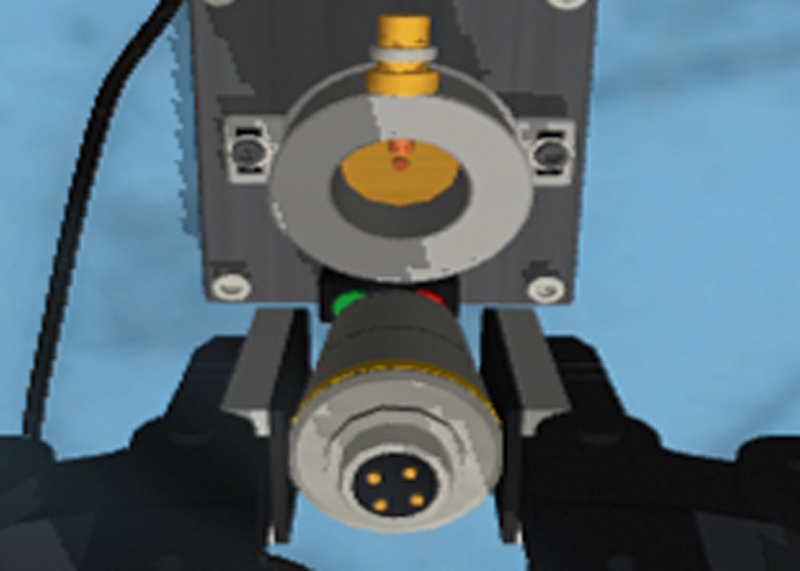

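The close view shows the bore centre at about (325.3,195.5), against a prediction of (325.1,195.6), so the calibration is good. The pin is straight ahead at column 325. The sensor's lower end is at row 232 and its connector at row 300, which puts the tilt near 15°.

{"api": "drive_tool", "payload": {
  "commands": [
    [[0.3,0.02,0],0],
    [[0.7,0.035,0],0],
    [[1.0,0.035,0],0],
    [[1.0,0.035,0],0],
    [[1.0,0.035,0.12],0],
    [[1.0,0.035,0.24],0],
    [[1.0,0.035,0.3],0],
    [[1.0,0.035,0.3],0]
  ]
}}

```text
time_s: 11.32
eef_pos: [0.544, -0.1335, 0.1028]
tcp_rot: [[-0.979, 0.204, -0.001], [0.204, 0.979, 0.0], [0.001, 0.0, -1.0]]
wrist_force: [-0.9, -0.8, -2.4]
finger_gap: 0.0232
grasp_force: 30.1
```

{"api": "drive_tool", "payload": {
  "commands": [
    [[-0.035,0,0],0],
    [[-0.035,0,0.03],0],
    [[-0.035,0,0.06],0],
    [[-0.035,0,0.09],0],
    [[-0.035,0,0.09],0]
  ]
}}

```text
time_s: 11.95
eef_pos: [0.5452, -0.1338, 0.1005]
tcp_rot: [[-0.979, 0.204, 0.0], [0.204, 0.979, -0.0], [-0.0, -0.0, -1.0]]
wrist_force: [0.5, 0.2, -1.5]
finger_gap: 0.0235
grasp_force: 30.1
```

{"api": "drive_tool", "payload": {
  "commands": [
    [[0.04,0,0],0],
    [[0.08,0,0],0],
    [[0.12,0,0],0],
    [[0.16,0,0],0],
    [[0.16,0,0],0]
  ]
}}

```text
time_s: 12.58
eef_pos: [0.5411, -0.1329, 0.1014]
tcp_rot: [[-0.979, 0.204, 0.002], [0.204, 0.979, -0.0], [-0.002, -0.0, -1.0]]
wrist_force: [1.6, 0.2, 2.3]
finger_gap: 0.0231
grasp_force: 30.5
```

{"api": "drive_tool", "payload": {
  "commands": [
    [[-0.08,0,0],0],
    [[-0.17,0,0],0],
    [[-0.17,0,0.03],0],
    [[-0.17,0,0.06],0],
    [[-0.17,0,0.06],0]
  ]
}}

```text
time_s: 13.2
eef_pos: [0.5444, -0.1336, 0.0999]
tcp_rot: [[-0.979, 0.204, -0.004], [0.204, 0.979, 0.001], [0.004, -0.0, -1.0]]
wrist_force: [-6.4, 1.7, 10.4]
finger_gap: 0.0233
grasp_force: 31.4
```

```bash
cat > geo.py <<'E'
import numpy as np
ph=np.linspace(0,2*np.pi,721); s=np.r_[0,1.2,np.linspace(1.2,40,195)]; r=np.r_[10.8,12,np.full(195,12.)]
def pts(th):
    a=np.array([np.sin(th),0,np.cos(th)]); e=np.array([np.cos(th),0,-np.sin(th)])
    P=s[:,None,None]*a+r[:,None,None]*(np.cos(ph)[None,:,None]*e+np.sin(ph)[None,:,None]*np.array([0,1,0]))
    return P.reshape(-1,3)
def lowest(th,Fu,pin=None):
    # lowest F.z such that all points with z<0 lie in bore; outside points must be >=0
    P=pts(th)+[Fu,0,0]; out=np.hypot(P[:,0],P[:,1])>12.5
    z=max(-P[out,2]) if out.any() else -99
    # points that are outside but higher on the wall: cylinder leaning - lower allowed only while they stay >=0
    return z
E
python3 - <<'E'
from geo import *
for d in (12,15,18,20,22,25,28):
    th=np.deg2rad(d); B=12*np.cos(th)+1.2*np.sin(th); Bz=-12*np.sin(th)+1.2*np.cos(th)
    print(d,[ (bu,round(lowest(th,bu-B)+Bz,2)) for bu in (7.5,8,8.4,9,10,11,12)])
E
```

```text
12 [(7.5, np.float64(-1.79)), (8, np.float64(-1.98)), (8.4, np.float64(-2.14)), (9, np.float64(-2.46)), (10, np.float64(-3.1)), (11, np.float64(-7.24)), (12, np.float64(-2.54))]
15 [(7.5, np.float64(-2.58)), (8, np.float64(-2.81)), (8.4, np.float64(-3.04)), (9, np.float64(-3.4)), (10, np.float64(-4.01)), (11, np.float64(-5.6)), (12, np.float64(-1.93))]
18 [(7.5, np.float64(-3.4)), (8, np.float64(-3.74)), (8.4, np.float64(-3.9)), (9, np.float64(-4.16)), (10, np.float64(-5.13)), (11, np.float64(-4.76)), (12, np.float64(-1.71))]
20 [(7.5, np.float64(-3.99)), (8, np.float64(-4.21)), (8.4, np.float64(-4.39)), (9, np.float64(-4.71)), (10, np.float64(-6.34)), (11, np.float64(-4.13)), (12, np.float64(-1.5))]
22 [(7.5, np.float64(-4.46)), (8, np.float64(-4.69)), (8.4, np.float64(-4.89)), (9, np.float64(-5.31)), (10, np.float64(-6.3)), (11, np.float64(-3.73)), (12, np.float64(-1.3))]
25 [(7.5, np.float64(-5.16)), (8, np.float64(-5.43)), (8.4, np.float64(-5.69)), (9, np.float64(-6.38)), (10, np.float64(-5.44)), (11, np.float64(-3.26)), (12, np.float64(-1.09))]
28 [(7.5, np.float64(-5.88)), (8, np.float64(-6.27)), (8.4, np.float64(-6.71)), (9, np.float64(-6.7)), (10, np.float64(-4.77)), (11, np.float64(-2.83)), (12, np.float64(-1.06))]
```

{"api": "drive_tool", "payload": {
  "commands": [
    [[0.03,0,0],0],
    [[0.06,0,0],0],
    [[0.09,0,0],0],
    [[0.12,0,0],0],
    [[0.12,0,0],0]
  ]
}}

```text
time_s: 13.82
eef_pos: [0.5426, -0.1333, 0.1005]
tcp_rot: [[-0.979, 0.204, 0.001], [0.204, 0.979, -0.0], [-0.001, -0.0, -1.0]]
wrist_force: [-2.3, 1.2, 9.2]
finger_gap: 0.0234
grasp_force: 31.3
```

```bash
cat > tr.py <<'E'
from fit import *
def track(name):
    s=manip.get_state(); im=manip.snapshot('wrist'); cv2.imwrite(f'pics/{name}.png',im)
    ref=cv2.imread('pics/w6.png'); out=[]
    for y0,y1,x0,x1 in ((285,315,306,342),(255,275,296,352)):
        m=cv2.matchTemplate(im[y0-30:y1+30,x0-15:x1+15],ref[y0:y1,x0:x1],cv2.TM_CCOEFF_NORMED)
        _,v,_,l=cv2.minMaxLoc(m)
        yy=m[:,l[0]]; k=l[1]; d=0
        if 0<k<len(yy)-1: d=.5*(yy[k-1]-yy[k+1])/(yy[k-1]-2*yy[k]+yy[k+1])
        out.append((round(v,2),l[0]-15,round(k+d-30,2)))
    print(s['time_s'],s['eef_pos'],s['wrist_force'],'shift(conn,ring)',out)
    d=np.array(s['eef_pos'])-[.5602,-.137,.058]; R=np.array(s['tcp_rot']); print('tool rel bore u,v',d@R[:,0]*1e3,d@R[:,1]*1e3)
E
python3 -c "
from tr import *
track('k1')"
```

```text
13.825 [ 0.5426 -0.1333  0.1005] [-2.3131  1.1718  9.1706] shift(conn,ring) [(0.97, 0, np.float32(0.64)), (0.97, 0, np.float32(0.2))]
tool rel bore u,v 17.996650170287555 0.028631768648572614
```

{"api": "drive_tool", "payload": {
  "commands": [
    [[0,0,-0.5],0],
    [[0,0,-1.3],0],
    [[0,0.3,-2.1],0],
    [[0.4,1.2,-2.5],0],
    [[1.1,2.3,-2.5],0],
    [[1.7,3.4,-2.5],0],
    [[2.3,4.5,-2.5],0],
    [[3,5.7,-2.5],0],
    [[3.6,6.9,-2.5],0],
    [[4.2,8.1,-2.5],0],
    [[4.8,9.2,-2.5],0],
    [[5.3,10.2,-2.4],0],
    [[5.69,10.9,-2],0],
    [[5.69,11.04,-1.4],0],
    [[5.69,11.04,-0.7],0],
    [[5.69,11.04,-0.7],0],
    [[5.69,11.04,-0.2],0]
  ]
}}

```text
time_s: 16.0
eef_pos: [0.4438, 0.2258, 0.1057]
tcp_rot: [[-0.979, 0.205, 0.003], [0.205, 0.979, 0.001], [-0.003, 0.001, -1.0]]
wrist_force: [0.3, -0.1, -1.1]
finger_gap: 0.0233
grasp_force: 30.2
```

{"api": "drive_tool", "payload": {
  "commands": [
    [[0,0,0.3],0],
    [[0,0,0.6],0],
    [[0,0,0.9],0],
    [[0,0,1.05],0],
    [[0,0,1.05],0]
  ]
}}

```text
time_s: 16.62
eef_pos: [0.4424, 0.2259, 0.073]
tcp_rot: [[-0.979, 0.204, 0.0], [0.204, 0.979, -0.0], [-0.0, -0.0, -1.0]]
wrist_force: [1.4, -0.2, -2.0]
finger_gap: 0.0232
grasp_force: 30.1
```

{"api": "drive_tool", "payload": {
  "commands": [
    [[0.1,0,0],0],
    [[0.2,0,0],0],
    [[0.3,0,0],0],
    [[0.37,0,0],0],
    [[0.37,0,0],0]
  ]
}}

```text
time_s: 17.25
eef_pos: [0.4337, 0.2279, 0.0746]
tcp_rot: [[-0.979, 0.204, 0.006], [0.204, 0.979, -0.001], [-0.006, 0.001, -1.0]]
wrist_force: [6.0, -2.4, -1.8]
finger_gap: 0.0231
grasp_force: 29.9
```

```bash
cat >> tr.py <<'E'
def th(d): return tilt(299.8+d,231.9)
E
python3 -c "
from tr import *
track('k2')
# connector row vs tilt, u0 fixed
c=manip.get_calibration('wrist'); V=np.linalg.inv(np.array(c['T_tool_cam'])); K=np.array([[c['fx'],0,c['cx']],[0,c['fy'],c['cy']],[0,0,1.]])
for d in (15.2,18,20,22,24,26):
    t=np.deg2rad(d); a=np.array([np.sin(t),0,-np.cos(t)]); print(d,proj((K,V),np.array([-.0033,0,-.019])+a*.027)[1]-299.8)
"
```

```text
17.25 [0.4337 0.2279 0.0746] [ 6.022  -2.4094 -1.8121] shift(conn,ring) [(0.95, 0, np.float32(-6.7)), (0.89, 0, np.float32(-2.73))]
tool rel bore u,v 197.9942478309484 331.56667747418214
15.2 -0.7449041023682526
18 -4.238787484663362
20 -6.766487711614502
22 -9.31493340873692
24 -11.878793183337677
26 -14.452710480153428
```

{"api": "drive_tool", "payload": {
  "commands": [
    [[0.05,0,0],0],
    [[0.1,0,0],0],
    [[0.1,0,0],0],
    [[0.1,0,-0.5],0],
    [[0.1,0,-1.3],0]
  ]
}}

```text
time_s: 17.92
eef_pos: [0.4273, 0.2288, 0.1123]
tcp_rot: [[-0.979, 0.204, -0.003], [0.204, 0.979, -0.0], [0.003, -0.001, -1.0]]
wrist_force: [-0.0, 0.7, -0.6]
finger_gap: 0.0228
grasp_force: 29.9
```

```bash
python3 -c "
from tr import *
track('k3')
im=cv2.imread('pics/k3.png'); ref=cv2.imread('pics/w6.png')
# lower-end silhouette: luminance profile along sensor axis columns
for n,i in (('ref',ref),('now',im)): print(n,[int(x) for x in cv2.cvtColor(i,cv2.COLOR_BGR2GRAY)[215:262,318:330].mean(1)])
"
```

```text
17.925 [0.4273 0.2288 0.1123] [-0.027   0.6843 -0.6194] shift(conn,ring) [(0.95, 0, np.float32(-8.26)), (0.87, 0, np.float32(-3.17))]
tool rel bore u,v 204.8267912107707 330.95071454033115
ref [118, 119, 119, 118, 118, 119, 118, 118, 121, 130, 130, 128, 143, 100, 31, 14, 27, 44, 54, 56, 56, 56, 55, 55, 55, 55, 55, 55, 56, 48, 52, 56, 56, 55, 55, 55, 55, 55, 55, 55, 57, 63, 65, 91, 88, 99, 107]
now [35, 34, 33, 33, 33, 33, 33, 33, 33, 33, 34, 34, 34, 33, 32, 32, 29, 25, 23, 24, 24, 23, 24, 24, 23, 24, 24, 23, 24, 23, 22, 48, 72, 77, 76, 73, 73, 74, 73, 75, 120, 140, 136, 133, 162, 191, 197]
```

```bash
python3 -c "
from tr import *
for h in (.061,.063,.065,.067):
  print(h,[tuple(np.round(x,4)) for x in (tilt(299.8,231.5,h),tilt(291.5,246,h),tilt(291.5,244,h))])
"
```

```text
0.061 [(np.float64(15.4033), np.float64(-0.002), np.float64(0.0)), (np.float64(23.3739), np.float64(-0.0036), np.float64(0.0)), (np.float64(22.5555), np.float64(-0.0031), np.float64(0.0))]
0.063 [(np.float64(15.0832), np.float64(-0.0027), np.float64(0.0)), (np.float64(23.1782), np.float64(-0.0039), np.float64(0.0)), (np.float64(22.3494), np.float64(-0.0034), np.float64(0.0))]
0.065 [(np.float64(14.7614), np.float64(-0.0034), np.float64(0.0)), (np.float64(22.9817), np.float64(-0.0043), np.float64(0.0)), (np.float64(22.1425), np.float64(-0.0038), np.float64(0.0))]
0.067 [(np.float64(14.438), np.float64(-0.0041), np.float64(0.0)), (np.float64(22.7845), np.float64(-0.0047), np.float64(0.0)), (np.float64(21.9349), np.float64(-0.0042), np.float64(0.0))]
```

{"api": "drive_tool", "payload": {
  "commands": [
    [[0,0,-0.8],0],
    [[-0.2,-0.5,-1.6],0],
    [[-0.7,-1.3,-2.1],0],
    [[-1.4,-2.5,-2.2],0],
    [[-2,-3.7,-2.2],0],
    [[-2.6,-4.8,-2.2],0],
    [[-3.2,-5.9,-2.2],0],
    [[-3.8,-7,-2.2],0],
    [[-4.4,-8.1,-2.2],0],
    [[-5,-9.2,-2.2],0],
    [[-5.5,-10.2,-2.1],0],
    [[-5.9,-10.9,-1.7],0],
    [[-6.0,-11.03,-1.1],0],
    [[-6.0,-11.03,-0.5],0],
    [[-6.0,-11.03,-0.1],0],
    [[-6.0,-11.03,-0.1],0],
    [[-6.0,-11.03,-0.1],0]
  ]
}}

```text
time_s: 20.1
eef_pos: [0.5376, -0.1314, 0.1157]
tcp_rot: [[-0.979, 0.203, 0.001], [0.203, 0.979, -0.0], [-0.001, -0.0, -1.0]]
wrist_force: [-0.3, -0.7, -0.5]
finger_gap: 0.0235
grasp_force: 30.0
```

```bash
python3 -c "
from tr import *
track('k4')
im=cv2.imread('pics/k4.png'); cv2.imwrite('pics/k4c.png',cv2.resize(im[130:330,220:430],(800,762),interpolation=cv2.INTER_CUBIC)[:600])
print(proj(cam('wrist'),(.5602,-.137,.058)))
"
```

```text
20.1 [ 0.5376 -0.1314  0.1157] [-0.2599 -0.6687 -0.5407] shift(conn,ring) [(0.94, 0, np.float32(-8.34)), (0.77, 0, np.float32(-1.57))]
tool rel bore u,v 23.18206666344021 0.8894643432766044
[322.584  243.5193]
```

{"api": "drive_tool", "payload": {
  "commands": [
    [[0.05,-0.02,0.15],0],
    [[0.05,-0.02,0.3],0],
    [[0.05,-0.02,0.4],0],
    [[0.05,-0.02,0.48],0],
    [[0.05,-0.02,0.54],0],
    [[0.05,-0.02,0.54],0]
  ]
}}

```text
time_s: 20.9
eef_pos: [0.5357, -0.1321, 0.0989]
tcp_rot: [[-0.979, 0.204, -0.0], [0.204, 0.979, 0.0], [0.0, 0.0, -1.0]]
wrist_force: [-0.5, 0.1, -1.5]
finger_gap: 0.0228
grasp_force: 29.9
```

{"api": "drive_tool", "payload": {
  "commands": [
    [[0,0,0.02],0],
    [[0,0,0.04],0],
    [[0,0,0.04],0]
  ]
}}

```text
time_s: 21.28
eef_pos: [0.5358, -0.1321, 0.0979]
tcp_rot: [[-0.979, 0.204, 0.0], [0.204, 0.979, -0.0], [-0.0, -0.0, -1.0]]
wrist_force: [-0.0, 0.5, -1.9]
finger_gap: 0.0231
grasp_force: 29.9
```

{"api": "drive_tool", "payload": {
  "commands": [
    [[0.03,0,0],0],
    [[0.06,0,0],0],
    [[0.09,0,0],0],
    [[0.12,0,0],0],
    [[0.12,0,0],0]
  ]
}}

```text
time_s: 21.9
eef_pos: [0.5325, -0.1315, 0.0981]
tcp_rot: [[-0.979, 0.204, 0.001], [0.204, 0.979, -0.0], [-0.001, -0.0, -1.0]]
wrist_force: [3.7, -0.1, -1.6]
finger_gap: 0.0236
grasp_force: 29.9
```

{"api": "drive_tool", "payload": {
  "commands": [
    [[-0.1,0,0],0],
    [[-0.1,0,-0.7],0],
    [[-0.1,0,-1.5],0],
    [[0.1,0.5,-2.3],0],
    [[0.6,1.6,-2.5],0],
    [[1.3,2.8,-2.5],0],
    [[2,4,-2.5],0],
    [[2.7,5.2,-2.5],0],
    [[3.4,6.4,-2.5],0],
    [[4,7.6,-2.5],0],
    [[4.6,8.8,-2.5],0],
    [[5.2,9.9,-2.5],0],
    [[5.6,10.7,-2.1],0],
    [[5.73,11.06,-1.4],0],
    [[5.73,11.06,-0.7],0],
    [[5.73,11.06,-0.3],0],
    [[5.73,11.06,-0.2],0],
    [[5.73,11.06,-0.2],0]
  ]
}}

```text
time_s: 24.15
eef_pos: [0.4317, 0.2284, 0.1042]
tcp_rot: [[-0.979, 0.204, 0.0], [0.204, 0.979, -0.0], [-0.0, -0.0, -1.0]]
wrist_force: [-0.3, -0.6, -1.7]
finger_gap: 0.023
grasp_force: 30.0
```

{"api": "drive_tool", "payload": {
  "commands": [
    [[0,0,0.4],0],
    [[0,0,0.8],0],
    [[0,0,1.1],0],
    [[0,0,1.17],0],
    [[-0.1,0,1.17],0],
    [[-0.2,0,1.17],0],
    [[-0.3,0,1.17],0],
    [[-0.3,0,1.17],0]
  ]
}}

```text
time_s: 25.15
eef_pos: [0.4372, 0.2269, 0.0674]
tcp_rot: [[-0.979, 0.204, -0.009], [0.204, 0.979, 0.0], [0.008, -0.001, -1.0]]
wrist_force: [-8.6, 1.4, 2.6]
finger_gap: 0.0231
grasp_force: 30.4
```

```bash
python3 -c "
from tr import *
track('k5')"
```

```text
25.15 [0.4372 0.2269 0.0674] [-8.595   1.4333  2.6175] shift(conn,ring) [(0.94, 0, np.float32(-7.61)), (0.87, 0, np.float32(-2.98))]
tool rel bore u,v 194.71260989901384 331.17597178599846
```

{"api": "drive_tool", "payload": {
  "commands": [
    [[-0.06,0,0],0],
    [[-0.12,0,0],0],
    [[-0.18,0,0],0],
    [[-0.18,0,0],0]
  ]
}}

```text
time_s: 25.7
eef_pos: [0.4419, 0.2259, 0.0674]
tcp_rot: [[-0.979, 0.204, -0.01], [0.204, 0.979, 0.0], [0.01, -0.002, -1.0]]
wrist_force: [-9.5, 1.4, 3.9]
finger_gap: 0.0227
grasp_force: 30.8
```

```bash
python3 -c "
from tr import *
track('k6')"
```

```text
25.7 [0.4419 0.2259 0.0674] [-9.5089  1.4469  3.8932] shift(conn,ring) [(0.97, 0, np.float32(-3.75)), (0.91, 0, np.float32(-1.73))]
tool rel bore u,v 189.8849989401717 331.1084107341657
```

{"api": "drive_tool", "payload": {
  "commands": [
    [[-0.04,0,0],0],
    [[-0.07,0,0],0],
    [[-0.07,0,0],0],
    [[0.05,0,0],0],
    [[0.05,0,-0.6],0],
    [[0.05,0,-1.3],0],
    [[0.05,0,-1.5],0],
    [[0.05,0,-1.5],0]
  ]
}}

```text
time_s: 26.75
eef_pos: [0.4449, 0.226, 0.1148]
tcp_rot: [[-0.979, 0.204, 0.002], [0.204, 0.979, 0.001], [-0.002, 0.001, -1.0]]
wrist_force: [0.4, 0.3, -1.8]
finger_gap: 0.0235
grasp_force: 30.3
```

```bash
python3 -c "
from tr import *
track('k7')
im=cv2.imread('pics/k7.png')
print([int(x) for x in cv2.cvtColor(im,cv2.COLOR_BGR2GRAY)[222:262,318:330].mean(1)])"
```

```text
26.75 [0.4449 0.226  0.1148] [ 0.3816  0.3395 -1.8277] shift(conn,ring) [(0.98, 0, np.float32(-2.81)), (0.94, 0, np.float32(-1.34))]
tool rel bore u,v 186.8336152321384 331.95498475148503
[26, 26, 26, 26, 26, 25, 26, 21, 17, 15, 15, 15, 13, 37, 73, 84, 83, 83, 82, 82, 82, 82, 83, 76, 77, 81, 82, 82, 81, 82, 81, 81, 82, 93, 94, 136, 150, 152, 153, 165]
```

```bash
python3 -c "
from tr import *
from geo import lowest
for h in (.064,):
  for lo in (234.8,235.5):
    t,u0,_=tilt(297.0,lo,h); r=np.deg2rad(t); Fu=u0*1e3-64*np.sin(r); Bu=Fu+12*np.cos(r)+1.2*np.sin(r); Bz=-19+64*np.cos(r)+12*np.sin(r)-1.2*np.cos(r)
    print(t,u0,'B rel tcp u,down',Bu,Bz)
    B=12*np.cos(r)+1.2*np.sin(r)
    print([(b,round(lowest(r,b-B)-12*np.sin(r)+1.2*np.cos(r),2)) for b in (7,7.5,8,8.5,9,10,10.5,10.8,11,11.2)],'C-B',22.8*np.sin(r)-1.2*np.cos(r))
"
```

```text
17.02799159203139 -0.003014179741421632 B rel tcp u,down -9.930519001124134 44.56102777051908
[(7, np.float64(-2.92)), (7.5, np.float64(-3.13)), (8, np.float64(-3.42)), (8.5, np.float64(-3.7)), (9, np.float64(-3.91)), (10, np.float64(-4.72)), (10.5, np.float64(-6.69)), (10.8, np.float64(-5.74)), (11, np.float64(-4.97)), (11.2, np.float64(-4.4))] C-B 5.529332027716312
17.323646861154074 -0.003182346578466191 B rel tcp u,down -10.42657724073879 44.524492301094305
[(7, np.float64(-2.99)), (7.5, np.float64(-3.23)), (8, np.float64(-3.5)), (8.5, np.float64(-3.79)), (9, np.float64(-4.01)), (10, np.float64(-4.85)), (10.5, np.float64(-6.49)), (10.8, np.float64(-5.54)), (11, np.float64(-4.96)), (11.2, np.float64(-4.2))] C-B 5.6435651852259525
```

{"api": "drive_tool", "payload": {
  "commands": [
    [[0,0,-0.8],0],
    [[-0.2,-0.5,-1.6],0],
    [[-0.7,-1.3,-2.1],0],
    [[-1.3,-2.5,-2.1],0],
    [[-1.9,-3.7,-2.1],0],
    [[-2.5,-4.8,-2.1],0],
    [[-3.1,-5.9,-2.1],0],
    [[-3.7,-7,-2.1],0],
    [[-4.3,-8.1,-2.1],0],
    [[-4.8,-9.2,-2.1],0],
    [[-5.2,-10.2,-2.1],0],
    [[-5.5,-10.9,-1.7],0],
    [[-5.64,-11.06,-1.1],0],
    [[-5.64,-11.06,-0.5],0],
    [[-5.64,-11.06,0],0],
    [[-5.64,-11.06,0],0],
    [[-5.64,-11.06,0],0]
  ]
}}

```text
time_s: 28.92
eef_pos: [0.5425, -0.133, 0.1141]
tcp_rot: [[-0.979, 0.203, 0.001], [0.203, 0.979, -0.0], [-0.001, -0.0, -1.0]]
wrist_force: [0.7, 0.3, -0.5]
finger_gap: 0.0233
grasp_force: 30.3
```

```bash
python3 -c "
from tr import *
track('k8')"
```

```text
28.925 [ 0.5425 -0.133   0.1141] [ 0.7337  0.312  -0.5385] shift(conn,ring) [(0.98, 0, np.float32(-2.82)), (0.95, 0, np.float32(-1.27))]
tool rel bore u,v 18.125168830587853 0.2669514258320031
```

{"api": "drive_tool", "payload": {
  "commands": [
    [[-0.02,-0.01,0.13],0],
    [[-0.02,-0.01,0.26],0],
    [[-0.02,-0.01,0.36],0],
    [[-0.02,-0.01,0.43],0],
    [[-0.02,-0.01,0.48],0],
    [[-0.02,-0.01,0.48],0],
    [[-0.02,-0.01,0.48],0]
  ]
}}

```text
time_s: 29.85
eef_pos: [0.5427, -0.1339, 0.0994]
tcp_rot: [[-0.979, 0.204, 0.0], [0.204, 0.979, -0.0], [-0.0, -0.0, -1.0]]
wrist_force: [0.2, 0.8, -2.2]
finger_gap: 0.0231
grasp_force: 30.3
```

{"api": "drive_tool", "payload": {
  "commands": [
    [[0.03,0,0],0],
    [[0.06,0.01,0],0],
    [[0.09,0.01,0],0],
    [[0.11,0.01,0],0],
    [[0.11,0.01,0],0]
  ]
}}

```text
time_s: 30.48
eef_pos: [0.5398, -0.133, 0.0996]
tcp_rot: [[-0.979, 0.204, 0.001], [0.204, 0.979, -0.0], [-0.001, -0.0, -1.0]]
wrist_force: [2.9, -1.4, -1.7]
finger_gap: 0.0231
grasp_force: 30.2
```

{"api": "drive_tool", "payload": {
  "commands": [
    [[0,0,0.02],0],
    [[0,0,0.04],0],
    [[0,0,0.06],0],
    [[0,0,0.08],0],
    [[0,0,0.08],0]
  ]
}}

```text
time_s: 31.1
eef_pos: [0.5398, -0.1329, 0.0971]
tcp_rot: [[-0.979, 0.204, 0.001], [0.204, 0.979, -0.0], [-0.001, 0.0, -1.0]]
wrist_force: [3.6, -0.2, 1.4]
finger_gap: 0.0232
grasp_force: 30.6
```

{"api": "drive_tool", "payload": {
  "commands": [
    [[-0.04,0,0.01],0],
    [[-0.08,0,0.02],0],
    [[-0.12,0,0.03],0],
    [[-0.16,0,0.04],0],
    [[-0.2,0,0.05],0],
    [[-0.2,0,0.05],0]
  ]
}}

```text
time_s: 31.85
eef_pos: [0.5426, -0.1335, 0.0964]
tcp_rot: [[-0.979, 0.203, -0.009], [0.203, 0.979, 0.002], [0.009, 0.0, -1.0]]
wrist_force: [-11.4, 1.7, 15.8]
finger_gap: 0.0232
grasp_force: 32.1
```

```bash
python3 -c "
from tr import *
track('k9')"
```

```text
31.85 [ 0.5426 -0.1335  0.0964] [-11.4266   1.6915  15.7656] shift(conn,ring) [(0.97, 0, np.float32(-2.26)), (0.96, 0, np.float32(-1.05))]
tool rel bore u,v 18.34900564325002 -0.14496301787678992
```

{"api": "drive_tool", "payload": {
  "commands": [
    [[0.08,0,-0.05],0],
    [[0.14,0,-0.05],0],
    [[0.2,0,-0.05],0],
    [[0.2,0,-0.02],0],
    [[0.2,0,0.01],0],
    [[0.2,0,0.04],0],
    [[0.2,0,0.04],0]
  ]
}}

```text
time_s: 32.78
eef_pos: [0.5401, -0.133, 0.0946]
tcp_rot: [[-0.979, 0.204, 0.002], [0.204, 0.979, -0.0], [-0.002, -0.0, -1.0]]
wrist_force: [4.1, -0.6, 1.7]
finger_gap: 0.0231
grasp_force: 30.6
```

```bash
python3 -c "
from tr import *
track('k10')"
```

```text
32.775 [ 0.5401 -0.133   0.0946] [ 4.0768 -0.6034  1.7328] shift(conn,ring) [(0.97, 0, np.float32(-3.42)), (0.94, 0, np.float32(-1.64))]
tool rel bore u,v 20.399618164414083 -0.22308232654057933
```

{"api": "drive_tool", "payload": {
  "commands": [
    [[-0.04,0,0.01],0],
    [[-0.08,0,0.02],0],
    [[-0.12,0,0.02],0],
    [[-0.16,0,0.03],0],
    [[-0.2,0,0.03],0],
    [[-0.2,0,0.03],0]
  ]
}}

```text
time_s: 33.58
eef_pos: [0.5421, -0.1334, 0.093]
tcp_rot: [[-0.979, 0.203, -0.01], [0.203, 0.979, 0.002], [0.01, 0.0, -1.0]]
wrist_force: [-8.5, 1.4, 12.3]
finger_gap: 0.0234
grasp_force: 31.6
```

```bash
python3 -c "
from tr import *
track('k11')"
```

```text
33.575 [ 0.5421 -0.1334  0.093 ] [-8.5208  1.441  12.2764] shift(conn,ring) [(0.97, 0, np.float32(-2.28)), (0.96, 0, np.float32(-1.07))]
tool rel bore u,v 18.818890000778595 -0.1478565938396289
```

{"api": "drive_tool", "payload": {
  "commands": [
    [[-0.05,0,-0.03],0],
    [[-0.1,0,-0.03],0],
    [[-0.15,0,-0.03],0],
    [[-0.15,0,-0.03],0]
  ]
}}

```text
time_s: 34.12
eef_pos: [0.5454, -0.134, 0.093]
tcp_rot: [[-0.979, 0.203, -0.013], [0.203, 0.979, 0.003], [0.013, 0.0, -1.0]]
wrist_force: [-9.6, 0.9, 9.8]
finger_gap: 0.0233
grasp_force: 31.6
```

```bash
python3 -c "
from tr import *
track('k12')"
```

```text
34.125 [ 0.5454 -0.134   0.093 ] [-9.6124  0.8916  9.7977] shift(conn,ring) [(0.97, 0, np.float32(0.43)), (0.98, 0, np.float32(-0.2))]
tool rel bore u,v 15.497441170381359 -0.10086826597768603
```

{"api": "drive_tool", "payload": {
  "commands": [
    [[-0.05,0,0],0],
    [[-0.1,0,0],0],
    [[-0.15,0,0],0],
    [[-0.2,0,0],0],
    [[-0.25,0,0],0],
    [[-0.25,0,0],0]
  ]
}}

```text
time_s: 34.92
eef_pos: [0.5528, -0.1356, 0.0925]
tcp_rot: [[-0.979, 0.204, -0.012], [0.204, 0.979, 0.003], [0.012, 0.0, -1.0]]
wrist_force: [-9.0, 0.5, 6.9]
finger_gap: 0.023
grasp_force: 31.7
```

```bash
python3 -c "
from tr import *
track('k13')"
```

```text
34.925 [ 0.5528 -0.1356  0.0925] [-9.0288  0.5044  6.9245] shift(conn,ring) [(0.92, 0, np.float32(6.61)), (0.89, 0, np.float32(2.11))]
tool rel bore u,v 7.915196557279187 -0.1155119550305846
```

{"api": "drive_tool", "payload": {
  "commands": [
    [[-0.05,0,0],0],
    [[-0.1,0,0],0],
    [[-0.15,0,0],0],
    [[-0.2,0,0],0],
    [[-0.2,0,0],0]
  ]
}}

```text
time_s: 35.6
eef_pos: [0.5584, -0.1367, 0.0918]
tcp_rot: [[-0.979, 0.203, -0.013], [0.203, 0.979, 0.003], [0.013, 0.0, -1.0]]
wrist_force: [-7.6, 0.5, 4.5]
finger_gap: 0.0231
grasp_force: 31.7
```

```bash
python3 -c "
from tr import *
track('k14')"
```

```text
35.6 [ 0.5584 -0.1367  0.0918] [-7.5936  0.4999  4.5247] shift(conn,ring) [(0.88, 0, np.float32(11.1)), (0.85, 1, np.float32(4.09))]
tool rel bore u,v 2.306688372975111 -0.09847767781596821
```

{"api": "drive_tool", "payload": {
  "commands": [
    [[-0.04,0,0],0],
    [[-0.06,0,0.03],0],
    [[-0.06,0,0.07],0],
    [[-0.06,0,0.11],0],
    [[-0.06,0,0.15],0],
    [[-0.06,0,0.15],0]
  ]
}}

```text
time_s: 36.4
eef_pos: [0.5604, -0.1372, 0.0879]
tcp_rot: [[-0.979, 0.203, -0.012], [0.203, 0.979, 0.003], [0.012, 0.0, -1.0]]
wrist_force: [-7.1, 1.4, 6.8]
finger_gap: 0.0231
grasp_force: 32.1
```

```bash
python3 -c "
from tr import *
track('k15')"
```

```text
36.4 [ 0.5604 -0.1372  0.0879] [-7.0757  1.4229  6.8284] shift(conn,ring) [(0.86, 0, np.float32(12.93)), (0.82, 1, np.float32(4.88))]
tool rel bore u,v 0.12342551603770248 -0.09690581901877234
```

{"api": "drive_tool", "payload": {
  "commands": [
    [[0.02,0,0.03],0],
    [[0.04,0,0.07],0],
    [[0.06,0,0.11],0],
    [[0.06,0,0.15],0],
    [[0.06,0,0.19],0],
    [[0.06,0,0.23],0],
    [[0.06,0,0.27],0],
    [[0.06,0,0.27],0]
  ]
}}

```text
time_s: 37.45
eef_pos: [0.56, -0.1371, 0.0801]
tcp_rot: [[-0.979, 0.204, -0.008], [0.204, 0.979, 0.002], [0.008, 0.0, -1.0]]
wrist_force: [-4.6, 0.7, 4.3]
finger_gap: 0.0229
grasp_force: 31.8
```

{"api": "drive_tool", "payload": {
  "commands": [
    [[0.02,0,0.03],0],
    [[0.04,0,0.06],0],
    [[0.05,0,0.09],0],
    [[0.05,0,0.12],0],
    [[0.05,0,0.15],0],
    [[0.05,0,0.15],0]
  ]
}}

```text
time_s: 38.2
eef_pos: [0.5599, -0.1371, 0.0766]
tcp_rot: [[-0.979, 0.204, -0.005], [0.204, 0.979, 0.001], [0.005, 0.0, -1.0]]
wrist_force: [-3.1, 0.2, 5.8]
finger_gap: 0.0228
grasp_force: 32.0
```

{"api": "drive_tool", "payload": {
  "commands": [
    [[0.02,0,0.03],0],
    [[0.03,0,0.06],0],
    [[0.03,0,0.09],0],
    [[0.03,0,0.12],0],
    [[0.03,0,0.12],0]
  ]
}}

```text
time_s: 38.83
eef_pos: [0.5607, -0.1373, 0.0763]
tcp_rot: [[-0.979, 0.204, -0.001], [0.204, 0.979, 0.0], [0.001, -0.0, -1.0]]
wrist_force: [-6.7, 1.7, 17.1]
finger_gap: 0.0233
grasp_force: 33.2
```

{"api": "drive_tool", "payload": {
  "commands": [
    [[0.03,0,-0.12],0],
    [[0.06,0,-0.15],0],
    [[0.1,0,-0.12],0],
    [[0.06,0.02,-0.08],0],
    [[0.06,-0.02,-0.04],0],
    [[0.06,0,0],0],
    [[0.06,0,0],0]
  ]
}}

```text
time_s: 39.7
eef_pos: [0.56, -0.1371, 0.0763]
tcp_rot: [[-0.979, 0.204, 0.001], [0.204, 0.979, -0.0], [-0.001, 0.0, -1.0]]
wrist_force: [-0.7, 1.3, 13.7]
finger_gap: 0.0227
grasp_force: 32.7
```

{"api": "drive_tool", "payload": {
  "commands": [
    [[0,0,-0.06],0],
    [[0,0,-0.06],0]
  ]
}}

```text
time_s: 39.95
eef_pos: [0.5595, -0.137, 0.0764]
tcp_rot: [[-0.979, 0.204, 0.001], [0.204, 0.979, -0.0], [-0.001, 0.0, -1.0]]
wrist_force: [0.8, 0.9, 7.4]
finger_gap: 0.023
grasp_force: 32.1
```

{"api": "drive_tool", "payload": {
  "commands": [
    [[0,0,0],0],
    [[0,0,0],0],
    [[0,0,0],0],
    [[0,0,0],0],
    [[0,0,0],0],
    [[0,0,0],0]
  ],
  "grip": 0.2
}}

```text
time_s: 40.7
eef_pos: [0.5589, -0.1369, 0.0753]
tcp_rot: [[-0.979, 0.204, -0.0], [0.204, 0.979, 0.0], [0.0, -0.0, -1.0]]
wrist_force: [-0.2, -0.8, 0.4]
finger_gap: 0.051
grasp_force: 0.0
```

```bash
python3 -c "
from tr import *
track('k16')"
```

```text
40.7 [ 0.5589 -0.1369  0.0753] [-0.1716 -0.7684  0.4274] shift(conn,ring) [(0.79, 0, np.float32(24.94)), (0.62, 0, np.float32(15.29))]
tool rel bore u,v 1.313781806852883 -0.1860940698176641
```

{"api": "drive_tool", "payload": {
  "commands": [
    [[0,0,-0.5],0],
    [[0,0,-1.3],0],
    [[0,0,-2.1],0],
    [[0,0,-2.5],0],
    [[0,0,-2.5],0]
  ],
  "grip": 0.6
}}

```text
time_s: 41.38
eef_pos: [0.5597, -0.1372, 0.152]
tcp_rot: [[-0.979, 0.204, 0.003], [0.204, 0.979, -0.001], [-0.003, -0.0, -1.0]]
wrist_force: [0.2, 0.9, -0.8]
finger_gap: 0.0689
grasp_force: 0.0
```

```bash
python3 - <<'E'
from tr import *
s=manip.get_state(); print(s['time_s'],s['eef_pos'],s['wrist_force'])
im={n:manip.snapshot(n) for n in('scene','side','wrist')}
for n in im: cv2.imwrite(f'pics/f_{n}.png',im[n])
W=cam('wrist',s)
for n in('wrist','side','scene'):
    C=cam(n,s)
    print(n,'pred top', [proj(C,(.5602,-.137,z)) for z in (.1235,.1265,.13)],'ringz',proj(C,(.5602,-.137,.1065)))
a=cv2.resize(im['wrist'][170:320,250:400],(450,450),interpolation=cv2.INTER_CUBIC)
p=proj(cam('side'),(.5602,-.137,.09)).astype(int); b=cv2.resize(im['side'][p[1]-30:p[1]+30,p[0]-23:p[0]+23],(345,450),interpolation=cv2.INTER_CUBIC)
print(p)
cv2.imwrite('pics/f.png',np.hstack([a,b]))
E
```

```text
41.375 [ 0.5597 -0.1372  0.152 ] [ 0.2053  0.864  -0.7802]
wrist pred top [array([324.0912, 231.2267]), array([324.1026, 233.2262]), array([324.1164, 235.6398])] ringz [324.0327 220.9685]
side pred top [array([331.5008, 158.03  ]), array([331.5152, 156.91  ]), array([331.5321, 155.5991])] ringz [331.4199 164.3152]
scene pred top [array([398.9546, 196.7873]), array([399.1673, 195.5881]), array([399.4167, 194.1818])] ringz [397.7681 203.4775]
[331 170]
```

View pics/f.png

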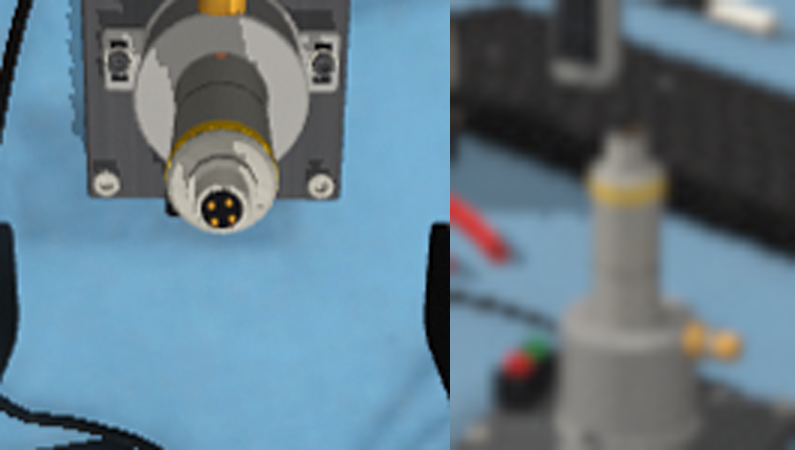

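The wrist view shows the sensor in the bore with its connector at (323,240), about 8 px off where an upright sensor would be. The side view puts the connector's top at (332,157), which is the seated height. So it is down, but it leans about 2° away from the pin within the play. I'll regrip lightly, push the top back toward the pin and press gently.

{"api": "drive_tool", "payload": {
  "commands": [
    [[-0.06,0,0.8],0],
    [[-0.06,0,1.6],0],
    [[-0.06,0,2.2],0],
    [[-0.06,0,2.45],0],
    [[-0.06,0,2.45],0]
  ]
}}

```text
time_s: 42.15
eef_pos: [0.5604, -0.1372, 0.0762]
tcp_rot: [[-0.979, 0.204, -0.001], [0.204, 0.979, 0.0], [0.001, 0.0, -1.0]]
wrist_force: [-0.3, -0.5, 0.9]
finger_gap: 0.0682
grasp_force: 0.0
```

{"api": "drive_tool", "payload": {
  "commands": [
    [[0,0,0],0],
    [[0,0,0],0],
    [[0,0,0],0],
    [[0,0,0],0],
    [[0,0,0],0],
    [[0,0,0],0]
  ],
  "grip": -1,
  "grip_force": 20
}}

```text
time_s: 42.9
eef_pos: [0.5612, -0.1375, 0.0776]
tcp_rot: [[-0.979, 0.204, 0.001], [0.204, 0.979, -0.0], [-0.001, -0.0, -1.0]]
wrist_force: [-0.4, 0.4, 4.9]
finger_gap: 0.0233
grasp_force: 23.2
```

{"api": "drive_tool", "payload": {
  "commands": [
    [[0.04,0,0],0],
    [[0.08,0,0],0],
    [[0.12,0,0],0],
    [[0.12,0,0.04],0],
    [[0.12,0,0.08],0],
    [[0.12,0,0.08],0]
  ]
}}

```text
time_s: 43.65
eef_pos: [0.5595, -0.1372, 0.0775]
tcp_rot: [[-0.979, 0.204, 0.006], [0.204, 0.979, -0.002], [-0.006, -0.0, -1.0]]
wrist_force: [1.3, 0.6, 11.9]
finger_gap: 0.0235
grasp_force: 23.9
```

```bash
python3 -c "
from tr import *
track('k17')"
```

```text
43.65 [ 0.5595 -0.1372  0.0775] [ 1.3139  0.5585 11.9015] shift(conn,ring) [(0.82, 0, np.float32(14.66)), (0.82, 1, np.float32(6.59))]
tool rel bore u,v 0.4824635033213947 -0.36082149434189686
```

{"api": "drive_tool", "payload": {
  "commands": [
    [[0.05,0,-0.03],0],
    [[0.1,0,-0.03],0],
    [[0.14,0,-0.03],0],
    [[0.14,0,-0.03],0]
  ]
}}

```text
time_s: 44.2
eef_pos: [0.5567, -0.1366, 0.0779]
tcp_rot: [[-0.979, 0.204, 0.01], [0.204, 0.979, -0.002], [-0.01, -0.0, -1.0]]
wrist_force: [8.8, -1.0, 5.5]
finger_gap: 0.0234
grasp_force: 23.3
```

{"api": "drive_tool", "payload": {
  "commands": [
    [[-0.03,0,-0.02],0],
    [[-0.03,0,-0.02],0]
  ]
}}

```text
time_s: 44.45
eef_pos: [0.5568, -0.1367, 0.0779]
tcp_rot: [[-0.979, 0.204, 0.008], [0.204, 0.979, -0.002], [-0.008, -0.0, -1.0]]
wrist_force: [7.5, -0.4, 3.5]
finger_gap: 0.0234
grasp_force: 23.2
```

{"api": "drive_tool", "payload": {
  "commands": [
    [[0,0,0],0],
    [[0,0,0],0],
    [[0,0,0],0],
    [[0,0,0],0],
    [[0,0,0],0]
  ],
  "grip": 0.6
}}

```text
time_s: 45.08
eef_pos: [0.5537, -0.1358, 0.0757]
tcp_rot: [[-0.979, 0.204, -0.0], [0.204, 0.979, 0.0], [0.0, 0.0, -1.0]]
wrist_force: [-0.0, 0.4, 0.8]
finger_gap: 0.0681
grasp_force: 0.0
```

{"api": "drive_tool", "payload": {
  "commands": [
    [[0,0,-0.5],0],
    [[0,0,-1.3],0],
    [[0,0,-2.1],0],
    [[0,0,-2.5],0],
    [[0,0,-2.5],0],
    [[0,0,-2.5],0]
  ]
}}

```text
time_s: 45.82
eef_pos: [0.5533, -0.1357, 0.15]
tcp_rot: [[-0.979, 0.204, -0.001], [0.204, 0.979, 0.001], [0.002, 0.0, -1.0]]
wrist_force: [1.0, -0.1, 0.6]
finger_gap: 0.0681
grasp_force: 0.0
```

```bash
cat > fin.py <<'E'
from tr import *
def fin(tag):
    s=manip.get_state(); im=manip.snapshot('wrist'); sd=manip.snapshot('side'); cv2.imwrite(f'pics/{tag}.png',im); cv2.imwrite(f'pics/{tag}_side.png',sd)
    W=cam('wrist',s); print(s['time_s'],s['eef_pos'])
    ref=cv2.imread('pics/f_wrist.png')[229:250,311:336]
    m=cv2.matchTemplate(im,ref,cv2.TM_CCOEFF_NORMED); _,v,_,l=cv2.minMaxLoc(m); p=np.array([l[0]-311+323.3,l[1]-229+239.7])
    print('score',v,'conn',p,'at z .1235',(q:=atz(W,p,.1235)),'off axis u,v mm',(q-[.5602,-.137,.1235])@np.array(s['tcp_rot'])*1e3)
    r0=cv2.imread('pics/f_side.png')[148:176,318:346]; m=cv2.matchTemplate(cv2.resize(sd[140:185,308:356],None,fx=4,fy=4),cv2.resize(r0,None,fx=4,fy=4),cv2.TM_CCOEFF_NORMED); _,v,_,l=cv2.minMaxLoc(m); print('side shift px',v,l[0]/4-10,l[1]/4-8)
E
python3 -c "
from fin import *
fin('g1')"
```

```text
45.825 [ 0.5533 -0.1357  0.15  ]
score 0.9738151431083679 conn [322.3 247.7] at z .1235 [ 0.5634 -0.1386  0.1235] off axis u,v mm [-3.4375 -0.8696 -0.0055]
side shift px 0.9870171546936035 0.25 0.0
```

{"api": "drive_tool", "payload": {
  "commands": [
    [[-0.1,-0.02,0],0],
    [[-0.27,-0.02,0],0],
    [[-0.27,-0.02,0],0],
    [[-0.27,-0.02,0],0],
    [[-0.27,-0.02,0.2],0],
    [[-0.27,-0.02,0.45],0],
    [[-0.27,-0.02,0.65],0],
    [[-0.27,-0.02,0.75],0],
    [[-0.27,-0.02,0.75],0]
  ],
  "grip": -1
}}

```text
time_s: 47.05
eef_pos: [0.5615, -0.1381, 0.128]
tcp_rot: [[-0.979, 0.204, -0.001], [0.204, 0.979, 0.0], [0.001, 0.0, -1.0]]
wrist_force: [0.3, 0.4, 0.2]
finger_gap: -0.0002
grasp_force: 0.0
```

{"api": "drive_tool", "payload": {
  "commands": [
    [[0,0,0.05],0],
    [[0,0,0.1],0],
    [[0,0,0.1],0]
  ]
}}

```text
time_s: 47.42
eef_pos: [0.5618, -0.1381, 0.1256]
tcp_rot: [[-0.979, 0.204, 0.0], [0.204, 0.979, -0.0], [-0.0, -0.0, -1.0]]
wrist_force: [-0.8, 0.2, 0.2]
finger_gap: -0.0
grasp_force: 0.2
```

{"api": "drive_tool", "payload": {
  "commands": [
    [[0,0,0.03],0],
    [[0,0,0.06],0],
    [[0,0,0.06],0]
  ]
}}

```text
time_s: 47.8
eef_pos: [0.5623, -0.1383, 0.1246]
tcp_rot: [[-0.979, 0.204, 0.001], [0.204, 0.979, -0.001], [-0.002, -0.0, -1.0]]
wrist_force: [-0.7, 0.3, 4.9]
finger_gap: 0.0004
grasp_force: 2.5
```

{"api": "drive_tool", "payload": {
  "commands": [
    [[0,0,0.04],0],
    [[0,0,0.08],0],
    [[0,0,0.12],0],
    [[0,0,0.12],0]
  ]
}}

```text
time_s: 48.3
eef_pos: [0.5635, -0.1388, 0.1244]
tcp_rot: [[-0.979, 0.204, 0.004], [0.204, 0.979, -0.002], [-0.004, -0.001, -1.0]]
wrist_force: [-4.1, 1.7, 17.3]
finger_gap: 0.0001
grasp_force: 8.3
```

{"api": "drive_tool", "payload": {
  "commands": [
    [[0,0,-0.1],0],
    [[0,0,-0.18],0],
    [[0,0,-0.6],0],
    [[0,0,-1.0],0],
    [[0,0,-1.0],0],
    [[0,0,-1.0],0]
  ]
}}

```text
time_s: 49.05
eef_pos: [0.5616, -0.1381, 0.15]
tcp_rot: [[-0.979, 0.204, -0.0], [0.204, 0.979, 0.0], [0.0, -0.0, -1.0]]
wrist_force: [0.2, 0.4, 0.0]
finger_gap: 0.0
grasp_force: 0.0
```

{"api": "drive_tool", "payload": {
  "commands": [
    [[0.2,0.02,0],0],
    [[0.25,0.02,0],0],
    [[0.25,0.02,0],0],
    [[0.25,0.02,0],0],
    [[0.25,0.02,0],0]
  ],
  "grip": 0.6
}}

```text
time_s: 49.68
eef_pos: [0.5545, -0.136, 0.15]
tcp_rot: [[-0.979, 0.204, 0.0], [0.204, 0.979, -0.0], [-0.0, -0.0, -1.0]]
wrist_force: [-0.2, -0.6, 0.3]
finger_gap: 0.0679
grasp_force: 0.0
```

```bash
python3 -c "
from fin import *
fin('g2')
a=cv2.imread('pics/g2_side.png')
g=cv2.cvtColor(a,cv2.COLOR_BGR2GRAY).astype(float)
# body edges per row in side view
for r in range(160,182,3):
    d=np.diff(cv2.GaussianBlur(g,(3,3),0)[r,318:346]); print(r,318+np.argmax(d[:14]),318+14+np.argmin(d[14:]),np.round(d).astype(int).tolist())
"
```

```text
49.675 [ 0.5545 -0.136   0.15  ]
score 0.9700870513916016 conn [322.3 245.7] at z .1235 [ 0.5633 -0.1386  0.1235] off axis u,v mm [-3.4084 -0.9626  0.    ]
side shift px 0.9911935329437256 0.0 0.0
160 327 333 [-7, -6, -4, -2, -1, 1, 4, 9, 24, 40, 36, 10, -9, -13, -17, -22, -20, -12, -4, 0, -1, -1, 1, 2, -1, -3, 0]
163 326 335 [-5, -7, -8, -8, -9, -8, 7, 33, 41, 23, 2, -7, -8, -7, -6, -8, -17, -30, -30, -14, -1, 4, 3, 2, 0, -1, 2]
166 326 336 [-1, -1, 0, 0, -1, -2, 2, 13, 19, 10, -1, -6, -6, -4, -4, -7, -18, -31, -31, -17, -3, 0, 0, 1, 3, 3, 1]
169 326 339 [-2, -2, 1, 2, 0, -2, -3, 0, 3, 0, -5, -8, -6, -3, -2, -4, -2, 0, -4, -9, -14, -16, -14, -12, -8, -4, -3]
172 318 344 [3, 0, 0, 0, 0, 0, -1, -2, -2, -3, -6, -8, -6, -3, -3, -3, 5, 14, 12, 3, -1, -2, -4, -5, -6, -9, -11]
175 318 333 [5, 2, 0, 0, 0, 0, -2, -3, -2, -3, -7, -9, -6, -3, -3, -3, 5, 17, 14, 4, 0, 0, 0, 0, 0, 0, -1]
178 320 333 [0, 0, 0, 0, 0, 0, -1, -2, -2, -3, -6, -8, -7, -3, -2, -2, 6, 16, 13, 3, 0, -1, 0, 1, 0, 0, 0]
181 320 333 [5, 8, 10, 8, 6, 2, -2, -4, -3, -2, -5, -7, -6, -4, -3, -5, -3, 2, 5, 4, 4, 7, 8, 5, 3, 1, 0]
```

{"api": "drive_tool", "payload": {
  "commands": [
    [[0,0,-0.6],0],
    [[0,0,-1.5],0],
    [[0,0,-2],0],
    [[0,0,-2],0],
    [[0,0,-2],0]
  ]
}}

```text
time_s: 50.4
eef_pos: [0.5541, -0.1358, 0.2092]
tcp_rot: [[-0.979, 0.204, -0.001], [0.204, 0.979, 0.0], [0.001, 0.0, -1.0]]
wrist_force: [-0.7, 0.6, 0.6]
finger_gap: 0.0683
grasp_force: 0.0
```

```bash
python3 -c "
from fin import *
fin('g3')
a=cv2.imread('pics/g3_side.png'); b=cv2.imread('pics/side1.png')
print('blue area diff',cv2.absdiff(a,b)[212:250,322:342].mean())
print(manip.finish_job())
"
```

```text
50.4 [ 0.5541 -0.1358  0.2092]
score 0.5976318717002869 conn [314.3  62.7] at z .1235 [ 0.453  -0.1213  0.1235] off axis u,v mm [108.1714  -6.5118   0.1307]
side shift px 0.981652021408081 0.0 0.0
blue area diff 2.1732456140350878
the job is handed in; nothing more can be done
None
```

I handed the job in at 50.4 s: the yellow-ringed sensor is in the nest bore, released, and sat firm on the bottom under a 17 N press. By the wrist camera it may still lean about 2° within the bore's play, and I couldn't press that out; the blue-ringed sensor looks unmoved in the rack.

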